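# Hang the wire basket and hold its label holder home in the shelf's label rail

### The arm

A 7-joint arm with a two-finger parallel gripper is mounted at the origin on a cart in front of the work surface, level with it; the furniture and walls round the work are solid. World frame = base frame: x ahead of the robot, y to its left, z up, the work surface at z = 0. Lengths are in m, angles in degrees, forces in N, time in s.
With the tool pointing down it reaches from about 0.35 to 0.775 m from the base axis. Payload 3.1 kg.
Tool frame: the origin (TCP) lies on the centre line of the jaws, within the pads' length; the fingertips stand 17 mm ahead of it and the grasp point (between the pads) lies 2 mm behind it (robot.tip_reach is the distance from the TCP to the fingertips, in m); z points along the fingers, y is the line along which they close (so a half turn about z gives the same grasp; the last joint's range is limited). The gripper opens to 85 mm and grips with 20 to 120 N. Pads are 22 mm wide; open, the fingers measure 114 mm over their backs; the gripper's body (76 mm by 85 mm) begins 54 mm behind the grasp point. The pads swing forward as they close: fully open they stand 13 mm farther back than shut.
Start: joints at [-74.066, 17.813, 0.802, 86.603, -0.252, 75.585, -1.558], TCP at [0.173, 0.522, 0.248] pointing down, gripper open.
Joint ranges: [-154.91, 154.91], [-16.99, 109.72], [-72.82, 74.43], [7.12, 147.25], [-82.49, 262.49], [11.32, 116.49], [-174.64, 174.64]. Speed limits (degrees/s): [159.86, 159.86, 180, 180, 180, 180, 180].

### API

Orientations are given as [roll, pitch, yaw] about the fixed x, y, z axes, in that order (R = Rz(yaw) Ry(pitch) Rx(roll)).
In Python, from station import robot, fingers, vision, workorder, recognise gives the robot as it stands. Calls block until the motion is done:
- robot.move_to(position, orientation): joint-space move of the TCP to a pose.
- robot.line_to(position, orientation=None, velocity=0.15, f_stop=None): straight line of the TCP; orientation=None keeps the orientation; velocity is the mean speed in m/s. With f_stop (N) it stops when the force on the tool has changed by that much, and returns True; else False.
- robot.move_j(angles): joint-space move.
- fingers.gripper_to(opening, force=None): opening from 0.0 (shut) to 1.0 (fully open); force is the grip in N (None keeps the last); returns when the fingers have stopped.
- robot.pause(seconds).
- robot.inverse_kinematics(position, orientation): joint angles nearest the present ones, or None.
- vision.grab_frame(name): name is "scene" or "top"; returns the picture (420x560x3 uint8, red, green, blue); there is no depth.
- vision.calibration(name): a dict with "mtx" (3x3 intrinsics, pixels), "k1" (the pictures are not rectified: a ray, as slopes to the right and down, at radius r is drawn at 1 + k1 r^2 times it, then the intrinsics apply), "extrinsics" (4x4, takes a point from world to camera coordinates). Camera axes: x right, y up, looking along -z (the intrinsics and any distortion apply to the point x, -y, -z); pixel columns grow to the right and rows downward; lengths in m; the calibration is good to about 2 mm. A picture is of the moment at which its call begins. calibration takes no time and is no camera call.
A pose or a line that the arm cannot do raises robot.PlanningError and nothing moves.
- workorder.close_job(): hands the job in; it is judged then, once.
Trained networks look in the newest picture that a camera, given by its name, has taken for a name from the list of things; names that differ only in an ending like _2 or _b are one class to them, and where a whole thing is asked for, a point or a joint stands for the part that bears it (a point fixed in the world has none). Each returns a list of dicts, best first, with "p" (0 to 1); they miss things now and then, are a little off and sometimes report something else, mostly with a low value. They report only what shows in the picture. A call takes as long as a camera call.
- recognise(label, camera): "rect" ([centre column, centre row, width, height] in pixels, round what is visible of it).
Readings, each from a call of its own:
- robot.current_time_s(): time.
- robot.current_joint_positions(): joint angles.
- robot.current_dq(): joint speeds.
- robot.current_joint_torque(): joint torques, N m.
- robot.current_tool_pos(): TCP position.
- robot.current_eef_rot(): TCP orientation.
- robot.current_contact_force(): force on the tool from outside, world axes, zero at the start.
- robot.current_torque(): the same for the moment, N m.
- robot.current_finger_gap(): opening from 0.0 (shut) to 1.0 (fully open).
- robot.current_gripper_force(): force on a finger pad.
Only numpy, scipy, OpenCV 4.12 (cv2) and the standard library are available. Lean on these libraries where they do the work, as an engineer would, in place of code of your own. Each camera call takes 0.05 s, during which the arm holds its last target. There are 200 camera calls.

### The job

Set up the blue place on the bench shelf: first hang the wire basket by its blue-sleeved handle on both prongs of the double hook at the shelf's front and let go of it. Then take the blue label holder from the stand and push it upright down behind the lip of the label rail into the empty bay, without forcing it, until it is fully home against its spring; finish while you still hold it and keep it pressed home, because I put the clamp screw in then and the spring lifts the holder again if you let go. Leave the other label holders and everything else on the bench where they are.

Things in the scene. Friction and masses are not known exactly. Their poses are not given: they have to be found in the camera images.
- basket_grip (a point): Middle of the blue sleeve (14 mm thick in x, 46 long in y, 18 high) on the bail handle of the loose wire basket, 135 mm above its underside. y runs along the handle: a level 6 mm wire, bare for 27 mm beyond each end of the sleeve, its legs at y = +-60 mm; z up. Both sides are alike: a half turn does not matter.
- basket: Loose steel wire basket, 80 x 120 mm and 62 mm high below the handle, about 0.22 kg (varies), standing on the worktop; origin at the centre of its underside, axes as basket_grip.
- hook_seat (a point): Where the middle of the hung handle lies: between the hook's two 7 mm steel prongs (y = +-41 mm), 171 mm above the worktop. x into the shelf, y along its front, z up. Each prong is a V with its seat at x = 0: black tip at x = -22, top 20 mm above this point; at x = +20 it is 16 mm above and runs level to the shelf (x = +47). A handle lowered within 14 mm in x slides to the seat.
- bench_shelf: Fixed grey bench shelf, 360 wide, 180 deep, board top 200 mm up, hook and aluminium label rail on its front edge; low things on its board (up to 65 mm high, from 65 mm behind the front edge). Origin on the worktop under the middle of the front edge; x into the shelf, y along its front, z up. A green label holder is locked in the next bay, 82 mm to -y of the empty one.
- bay (a point): Middle of the floor of the rail's empty bay, 180 mm above the worktop; the holder's lower edge is here when home. Axes as the shelf. Channel open on top, 6.5 mm wide in x, 72 long in y. Lip and back wall rise 14 mm, then flare out 7 mm up to 21 mm above the floor, guiding an edge within 6 mm of the middle; the end stops (square, 14 mm high) leave 4 mm at each end of the holder.
- spring_strip (a joint): Downward travel in m of the 40 mm long spring strip in the empty bay's floor: 0 free, 7 mm proud of the floor (the holder first meets it there); 0.007 flush, the holder then bears on solid shoulders: home. It pushes up with 3 N at first and 9 N when flush, and returns when released.
- label_blue_grip (a point): Middle of the blue finger grip (10 mm thick in x, 64 wide in y, from 38 to 66 mm above the lower edge) of the loose blue label holder, 52 mm above its lower edge. y along its width, z up. Seize it across its thickness here: the fingers then stay above the rail's flared lip. Its place in the stand differs from start to start.
- label_blue: The blue label holder: upright white plate 4 mm thick (x), 64 wide (y), 66 high with the blue grip on top, the same coloured stripe and bar code on both faces (a half turn does not matter), 0.03 kg. Origin at the middle of its lower edge.
- label_red: Loose red label holder of the same make (origin at the middle of its lower edge); stays in the stand.
- label_yellow: Loose yellow label holder of the same make (origin at the middle of its lower edge); stays in the stand.
- label_stand: Fixed grey stand, 60 x 252 mm, 26 mm high, three places in one row along its y, 79.5 mm apart; the holders stand loosely in a 5.5 mm slot 20 mm deep, lower edges 6 mm above the worktop. Origin under its middle.
- amber_bottle: Loose amber reagent bottle with a black cap, 50 mm across, 98 mm tall, to the right of the stand; origin at the centre of its underside. A bystander.
- marker: Loose white marker pen with a green cap, 135 mm long, lying in front on the right. A bystander.
- tape: Loose roll of tan tape, 96 mm across, 25 mm high, lying in front on the left. A bystander.

How it is judged (in metres and radians):
On the way, in this order (a step that is already met when the one before it is completed fails the run):
1. the basket hangs by its handle on both prongs of the hook, let go (x of basket_grip in the frame of hook_seat between -0.015 and 0.015 m and y of basket_grip in the frame of hook_seat between -0.018 and 0.018 m and z of basket_grip in the frame of hook_seat between -0.008 and 0.008 m and angle between the y axis of basket_grip and the y axis of hook_seat, either way round below 0.12 rad and contact force between basket and bench_shelf above 0.8 N and contact force between the fingers and basket below 0.05 N and linear speed of basket below 0.08 m/s), for 0.3 s.
2. the blue label holder is pressed home in the empty bay, held by the fingers (z of label_blue_grip in the frame of bay between 0.048 and 0.054 m and x of label_blue_grip in the frame of bay between -0.006 and 0.006 m and y of label_blue_grip in the frame of bay between -0.007 and 0.007 m and angle between the z axis of label_blue_grip and the z axis of bay, either way round below 0.1 rad and angle between the y axis of label_blue_grip and the y axis of bay, either way round below 0.1 rad and value of joint spring_strip above 0.005 m and contact force between label_blue and bench_shelf above 6 N and contact force between the fingers and label_blue above 2 N), for 0.3 s.
At the end, for the whole second after the job is handed in: Basket still on both prongs, handle middle within 15-18 mm of the seat and 0.12 rad in line, not touched by the fingers; blue holder upright in the empty bay, lower edge within 2 mm of the floor, strip down over 5 mm, bearing on the rail with over 6 N, fingers still on it (all of step 1 and all of step 2); the arm keeps its last pose, push and grip.
It fails at once if the red or yellow label holder is taken or pushed away (distance of any of label_red, label_yellow from where it was at the start of the episode above 0.02 m).
It fails at once if a bystander is disturbed (distance of any of amber_bottle, marker, tape from where it was at the start of the episode above 0.03 m).
It fails at once if the label holder is forced against the rail with more than 45 N (contact force between label_blue and bench_shelf above 45 N).
It also fails if it takes over 67 s, if anything falls off the work surface, if the arm or the gripper's body presses on something with over 40 N, if the wrist force passes 120 N, or if a joint passes its speed limit or range.

## Working session

There is one attempt and no reset: what is moved stays moved. The work goes in short steps, each a Python script; the robot and the scene stay as the last script left them, time stands still between calls to the robot, and variables do not carry over. Pictures are saved under pics/ and viewed, at most 10 in all, crops included, and the job is handed in when it is done.

```bash
mkdir -p pics; ls; cat > h.py <<'E'
import numpy as np, cv2
from station import robot, fingers, vision, workorder, recognise
np.set_printoptions(precision=4,suppress=True)
def save(cam,fn):
    im=vision.grab_frame(cam); cv2.imwrite('pics/'+fn,im[:,:,::-1]); return im
E
python3 - <<'E'
from h import *
for c in('scene','top'):
    save(c,c+'0.png'); print(c,vision.calibration(c))
    for n in ['basket_grip','basket','bench_shelf','label_blue_grip','label_blue','label_red','label_yellow','label_stand','amber_bottle','marker','tape','hook_seat','bay']:
        try: print(n,[(np.round(d['rect'],1).tolist(),round(d['p'],2)) for d in recognise(n,c)][:2])
        except Exception as e: print(n,e)
print(robot.current_eef_rot(),robot.current_time_s())
E
```

```text
pics
scene {'mtx': array([[464.5118,   0.    , 273.9597],
       [  0.    , 464.5118, 211.575 ],
       [  0.    ,   0.    ,   1.    ]]), 'k1': -0.15267507960252907, 'extrinsics': array([[-0.946 ,  0.324 , -0.0133,  0.5069],
       [-0.2104, -0.582 ,  0.7855, -0.0199],
       [ 0.2467,  0.7458,  0.6187, -1.5391],
       [ 0.    ,  0.    ,  0.    ,  1.    ]])}
basket_grip [([341.2, 277.7, 38.3, 64.2], 0.88)]
basket [([340.0, 276.4, 40.0, 58.7], 0.94)]
bench_shelf [([226.1, 255.7, 118.1, 159.0], 0.92)]
label_blue_grip [([261.7, 196.2, 10.8, 17.3], 0.54)]
label_blue []
label_red []
label_yellow [([251.9, 187.1, 9.2, 21.0], 0.64)]
label_stand [([262.8, 208.1, 50.2, 49.9], 0.75)]
amber_bottle [([226.3, 255.2, 116.1, 153.7], 0.75), ([233.6, 162.9, 11.2, 25.1], 0.58)]
marker [([286.4, 172.9, 28.5, 12.8], 0.64)]
tape [([401.8, 350.6, 37.1, 36.8], 0.71), ([226.8, 256.2, 115.6, 153.2], 0.6)]
hook_seat [([227.5, 257.8, 113.3, 150.8], 0.62)]
bay [([225.4, 256.8, 112.8, 154.8], 0.71), ([261.6, 194.3, 8.9, 17.7], 0.64)]
top {'mtx': array([[451.2189,   0.    , 282.6152],
       [  0.    , 451.2189,
[... 298 characters left out ...]
45.4, 41.8, 24.0], 0.78)]
basket [([221.8, 243.8, 38.9, 28.5], 0.67), ([264.7, 156.3, 115.2, 82.8], 0.33)]
bench_shelf [([265.9, 154.2, 110.7, 79.3], 0.65)]
label_blue_grip [([264.2, 155.6, 112.0, 80.8], 0.68), ([345.1, 218.8, 19.5, -1.2], 0.5)]
label_blue []
label_red [([323.1, 223.4, 9.9, 4.8], 0.64), ([263.8, 156.6, 116.0, 82.0], 0.64)]
label_yellow [([367.0, 214.9, 18.7, 8.1], 0.44)]
label_stand []
amber_bottle [([407.4, 203.3, 19.5, 14.4], 0.52)]
marker [([388.9, 260.6, 18.5, 33.6], 0.46)]
tape [([160.6, 262.8, 26.7, 24.4], 0.49)]
hook_seat [([261.0, 156.1, 114.0, 84.1], 0.69), ([344.9, 218.8, 68.5, 27.7], 0.67)]
bay [([263.2, 155.4, 113.8, 77.6], 0.65)]
[179.9966   0.0004 161.6822] 1.4
```

```bash
python3 - <<'E'
import cv2
def crop(src,c0,c1,r0,r1,k,fn):
    im=cv2.imread('pics/'+src)[r0:r1,c0:c1]; im=cv2.resize(im,None,fx=k,fy=k,interpolation=cv2.INTER_CUBIC)
    for c in range(c0-c0%20+20,c1,20): cv2.line(im,((c-c0)*k,0),((c-c0)*k,6),(0,0,255),1);cv2.putText(im,str(c),((c-c0)*k-10,16),0,.35,(0,0,255))
    for r in range(r0-r0%20+20,r1,20): cv2.line(im,(0,(r-r0)*k),(6,(r-r0)*k),(0,0,255),1);cv2.putText(im,str(r),(8,(r-r0)*k+4),0,.35,(0,0,255))
    cv2.imwrite('pics/'+fn,im); print(im.shape)
crop('top0.png',190,390,110,260,4,'t1.png')
crop('scene0.png',165,365,175,325,4,'s1.png')
E
```

```text
(600, 800, 3)
(600, 800, 3)
```

View pics/t1.png

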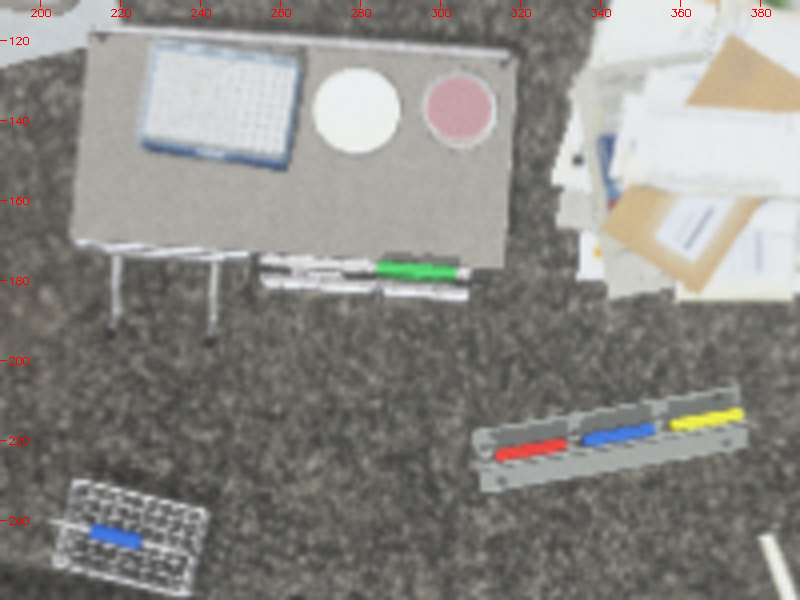

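View pics/s1.png

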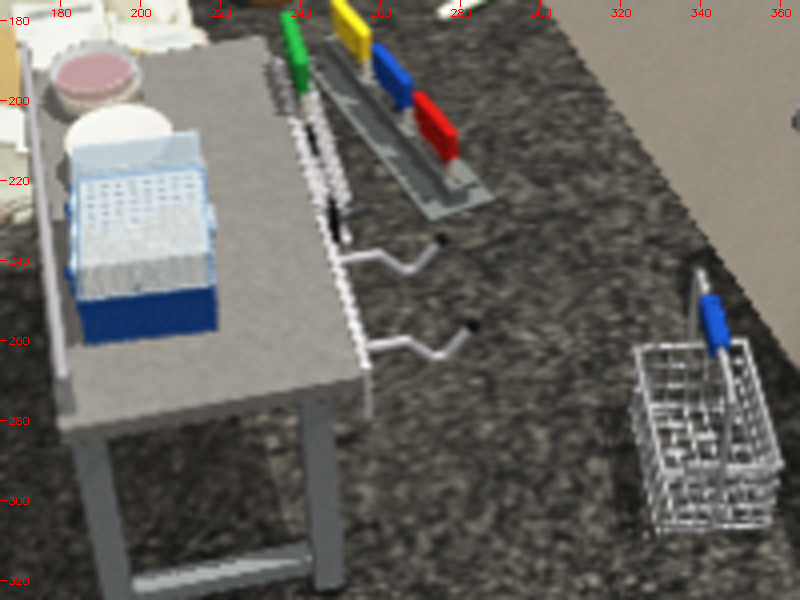

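```bash
cat >> h.py <<'E'
from scipy.optimize import least_squares
def proj(cam,P):
    C=vision.calibration(cam); P=np.atleast_2d(P); p=P@C['extrinsics'][:3,:3].T+C['extrinsics'][:3,3]
    s=np.c_[p[:,0],-p[:,1]]/-p[:,2:]; s=s*(1+C['k1']*(s**2).sum(1,keepdims=True))
    return s@C['mtx'][:2,:2].T+C['mtx'][:2,2]
def tri(px):  # {cam:(u,v)}
    return least_squares(lambda X:np.r_[tuple(proj(c,X)[0]-px[c] for c in px)],[.5,0,.15],x_scale=.1)
def weights(im,col):
    f=im.astype(float); r,g,b=f[...,0],f[...,1],f[...,2]
    w={'blue':b-(r+g)/2-15,'green':g-(r+b)/2-15,'red':r-(g+b)/2,'yellow':(r+g)/2-b}[col]
    return np.clip(w,0,None)
def moments(im,col,rect,pad=5):
    c,r,w,h=rect; r0,r1,c0,c1=int(r-h/2-pad),int(r+h/2+pad),int(c-w/2-pad),int(c+w/2+pad)
    W=weights(im,col)[r0:r1,c0:c1]; W=np.clip(W/(.8*np.percentile(W[W>.5*W.max()],50)),0,1); W[W<.15]=0
    n,l=cv2.connectedComponents((W>0).astype('uint8')); k=max(range(1,n),key=lambda i:W[l==i].sum()); W=W*(l==k)
    y,x=np.mgrid[r0:r0+W.shape[0],c0:c0+W.shape[1]]; s=W.sum(); m=np.array([(W*x).sum()/s,(W*y).sum()/s])
    d=np.stack([x-m[0],y-m[1]]); S=np.einsum('iab,jab,ab->ij',d,d,W)/s
    return m,S
def hullmom(pts):
    h=cv2.convexHull((pts).astype('float32'))[:,0].astype(float); o=h.mean(0)
    M=cv2.moments((h-o).astype('float32')); a=M['m00']
    m=np.array([M['m10'],M['m01']])/a; S=np.array([[M['mu20'],M['mu11']],[M['mu11'],M['mu02']]])/a
    return m+o,S
def fitbox(size,ms,x0):  # ms {cam:(m,S)}; returns x,y,z,yaw of box centre
    cor=np.array([[i,j,k] for i in(-.5,.5) for j in(-.5,.5) for k in(-.5,.5)])*size
    def f(q):
        c,s=np.cos(q[3]),np.sin(q[3]); P=cor@np.array([[c,s,0],[-s,c,0],[0,0,1]])+q[:3]; o=[]
        for cam,(m,S) in ms.items():
            a,B=hullmom(proj(cam,P)); D=(B-S)/np.sqrt(np.trace(S)); o+=list((a-m)*2)+[D[0,0],D[0,1],D[1,1]]
        return np.array(o)
    return least_squares(f,x0,x_scale=[.1,.1,.1,.3],diff_step=1e-4)
GRIP=np.array([.010,.064,.028]); SLEEVE=np.array([.014,.046,.018])
E
python3 - <<'E'
from h import *
ims={c:cv2.imread(f'pics/{c}0.png')[:,:,::-1] for c in('scene','top')}
J={'sleeve':('blue',SLEEVE,{'scene':(343,255,12,22),'top':(218,243.5,16,10)}),
 'blue':('blue',GRIP,{'scene':(262,194,12,18),'top':(344,218,22,7)}),
 'green':('green',GRIP,{'scene':(238.5,188,10,22),'top':(293.5,177,24,6)}),
 'red':('red',GRIP,{'scene':(273.5,206,12,20),'top':(322.5,222,20,6)}),
 'yellow':('yellow',GRIP,{'scene':(252,184,12,18),'top':(366.5,214.5,20,6)})}
for n,(c,s,R) in J.items():
    ms={k:moments(ims[k],c,R[k],3) for k in R}
    p0=tri({k:ms[k][0] for k in R}).x
    yaw0=.0
    r=min((fitbox(s,ms,[*p0,y]) for y in(-.3,0,.3)),key=lambda r:r.cost)
    print(n,r.x,'yaw',np.degrees(r.x[3]),'cost',r.cost,r.fun)
h=-.5
for n,a,b in[('tipL',(283,256.5),(218,193)),('tipR',(275,236),(242.5,194.5)),('cornFL',(256,268.5),(208.5,170)),('cornFR',None,(315,177))]:
    if a: r=tri({'scene':np.array(a)+h,'top':np.array(b)+h}); print(n,r.x,r.cost)
E
```

```text
sleeve [ 0.4116  0.1991  0.1393 -0.2352] yaw -13.475521296963738 cost 2.1110707758257883 [-0.1035  0.0053  0.4333  0.4049  1.8066 -0.0208  0.1366  0.7496  0.1016
  0.0698]
blue [ 0.4939 -0.2389  0.0602  0.1248] yaw 7.150954791368817 cost 0.5212272702005368 [-0.3215 -0.0182  0.3098  0.3311  0.3492 -0.1059  0.3248  0.7023  0.017
 -0.032 ]
green [ 0.6172 -0.0577  0.2368 -0.061 ] yaw -3.4945839538126746 cost 0.6135481206608141 [-0.1323 -0.0069  0.2579  0.3753  0.7418 -0.0286  0.1535  0.6419 -0.1057
  0.0665]
red [ 0.4822 -0.1602  0.0588  0.1249] yaw 7.155481126900608 cost 0.260378535878121 [-0.3261 -0.0218  0.0927  0.1753 -0.05   -0.1238  0.3377  0.4878  0.042
 -0.0547]
yellow [ 0.5062 -0.3188  0.0578  0.1284] yaw 7.358183363290858 cost 0.23133238037592557 [-0.2494 -0.019  -0.0286  0.0923 -0.325  -0.0844  0.2432  0.4619  0.0297
 -0.0683]
tipL [0.5787 0.1943 0.1858] 0.19989608635377143
tipR [0.5719 0.1133 0.1838] 0.2815761626872685
cornFL [0.6556 0.2232 0.1974] 0.011691336291821364
```

```bash
python3 - <<'E'
from h import *
# prong centreline features (x, z rel. seat), pixels from crops
F=[('scene',+41,-21,16.5,(283,256.5)),('scene',-41,-21,16.5,(275,236)),('top',41,-21,16.5,(218,193)),('top',-41,-21,16.5,(242.5,194.5)),
('scene',41,0,-7,(274.5,264)),('scene',-41,0,-7,(267,242.5)),('scene',41,20,12.5,(266.3,260)),('scene',-41,20,12.5,(260,237.7)),
('scene',41,47,12.5,(257.5,261.7)),('scene',-41,47,12.5,(251,240)),('top',41,47,12.5,(219,173.5)),('top',-41,47,12.5,(243.5,174.5))]
def f(q,raw=0):
    c,s=np.cos(q[3]),np.sin(q[3]);o=[]
    for cam,y,x,z,p in F:
        x,y,z=x/1e3,y/1e3,z/1e3
        o.append(proj(cam,[q[0]+c*x-s*y,q[1]+s*x+c*y,q[2]+z])[0]-np.array(p)+.5)
    return np.array(o) if raw else np.ravel(o)
r=least_squares(f,[.596,.152,.171,-.08],x_scale=[.1,.1,.1,.3],loss='soft_l1'); print(r.x,np.degrees(r.x[3]),r.cost); print(f(r.x,1))
# green yaw-fixed z-fixed refit
ims={c:cv2.imread(f'pics/{c}0.png')[:,:,::-1] for c in('scene','top')}
for n,col,R,z,yaw in[('green','green',{'scene':(238.5,188,10,22),'top':(293.5,177,24,6)},.232,-.083),('blue','blue',{'scene':(262,194,12,18),'top':(344,218,22,7)},.058,.148),('red','red',{'scene':(273.5,206,12,20),'top':(322.5,222,20,6)},.058,.148)]:
    for k in R:
        m=moments(ims[k],col,R[k],3); print(n,k,fitbox(GRIP,{k:m},[.5,0,z,yaw]).x if 0 else least_squares(lambda q:hullmom(proj(k,np.array([[i,j,l] for i in(-.5,.5) for j in(-.5,.5) for l in(-.5,.5)])*GRIP@np.array([[np.cos(yaw),np.sin(yaw),0],[-np.sin(yaw),np.cos(yaw),0],[0,0,1]])+[*q,z]))[0]-m[0],[.55,-.1],x_scale=.1,diff_step=1e-4).x)
q=[.42,.2]
for p,o in[([.412,.199,.18],0),([.596,.152,.23],0),([.494,-.239,.058],0),([.62,.02,.29],0)]:
  for y in(0,90,-90,180): print(p,y,robot.inverse_kinematics(p,[180,0,y]))
E
```

```text
[ 0.5953  0.1526  0.172  -0.0902] -5.165979008991075 4.35976929665421
[[ 0.0007 -0.6409]
 [ 0.0067 -1.4349]
 [-0.6164  0.5618]
 [-0.4609  0.7464]
 [ 0.2832  0.2341]
 [ 0.282   0.2194]
 [ 0.4044 -0.029 ]
 [-0.4784  0.682 ]
 [-1.6375  0.2088]
 [-1.7839  0.1374]
 [ 0.2636 -0.0363]
 [ 0.2615  0.592 ]]
green scene [ 0.6154 -0.0643]
green top [ 0.6182 -0.0578]
blue scene [ 0.4925 -0.2416]
blue top [ 0.4946 -0.2394]
red scene [ 0.4814 -0.1609]
red top [ 0.4828 -0.1605]
[0.412, 0.199, 0.18] 0 [ -57.3073   11.0305   33.9432  107.4787   -6.8561   63.4999 -110.7863]
[0.412, 0.199, 0.18] 90 [-52.4068  10.6116  28.1585 107.3241  -5.5771  63.4054 -22.1545]
[0.412, 0.199, 0.18] -90 [-33.7651  10.085    6.6735 106.6851  -1.3052  63.3028 153.3926]
[0.412, 0.199, 0.18] 180 [-41.9495  10.1402  16.0414 106.9733  -3.1215  63.3077  65.2572]
[0.596, 0.152, 0.23] 0 [-40.972   29.6237  39.3276  78.4261 -18.647   78.4526 -91.6489]
[0.596, 0.152, 0.23] 90 [-38.2567  28.7014  34.707   78.3112 -16.237   77.9417  -3.4958]
[0.596, 0.152, 0.23] -90 [-20.9156  26.0941   7.5701  77.5273  -3.415   76.5992 166.6829]
[0.596, 0.152, 0.23] 180 [-30.4767  26.9526  22.1951  77.9683 -10.1201  77.0184  81.8046]
[0.494, -0.239, 0.058] 0 [ -9.262   35.1383  47.0264 102.004  -30.382   56.3698 -39.9983]
[0.494, -0.239, 0.058] 90 [ -9.463   35.2605  47.3543 102.0108 -30.6259  56.4646  50.2065]
[0.494, -0.239, 0.058] -90 [ -18.5797   43.7828   64.3834  102.2993  -44.1961   63.5076 -118.7208]
[0.494, -0.239, 0.058] 180 [ -9.0844  35.0317  46.7375 101.9979 -30.1676  56.2872 139.8215]
[0.62, 0.02, 0.29] 0 [-30.6611  30.1231  45.6152  71.0949 -21.0475  87.0275 -78.0501]
[0.62, 0.02, 0.29] 90 [-30.3019  29.9524  44.914   71.0795 -20.6721  86.9319  11.6769]
[0.62, 0.02, 0.29] -90 [ 29.8618  37.2288 -61.8057  68.2428  32.2389  91.6998 154.8844]
[0.62, 0.02, 0.29] 180 [-24.101   27.6967  33.5676  70.8055 -14.9343  85.7192  97.4759]
```

```bash
python3 - <<'E'
from h import *
O=[180,0,76.5]; H=[180,0,84.9]
fingers.gripper_to(.8)
robot.move_to([.4115,.199,.205],O)
robot.line_to([.4115,.199,.134],velocity=.1)
fingers.gripper_to(0,40); print('gap',robot.current_finger_gap(),robot.current_gripper_force(),robot.current_contact_force())
robot.line_to([.4115,.199,.225],velocity=.12); robot.pause(.2)
print('gap',robot.current_finger_gap(),robot.current_contact_force(),robot.current_time_s())
robot.line_to([.50,.157,.225],H,velocity=.15); robot.pause(.3)
ims={c:save(c,c+'1.png') for c in('scene','top')}
for c in ims:
    print(c,proj(c,[.50,.157,.227]))
s=np.hstack([cv2.resize(ims['scene'][170:320,200:300],None,fx=4,fy=4,interpolation=2),cv2.resize(ims['top'][110:260,180:280],None,fx=4,fy=4,interpolation=2)])
cv2.imwrite('pics/c1.png',s[:,:,::-1])
E
```

```text
gap 0.1550417742826289 39.93704617023468 [-1.0351 -0.5375  2.6787]
gap 0.15411534814776637 [-0.4063 -0.5945 -2.9226] 5.7167
scene [[306.7319 226.8465]]
top [[227.1613 215.5192]]
```

View pics/c1.png

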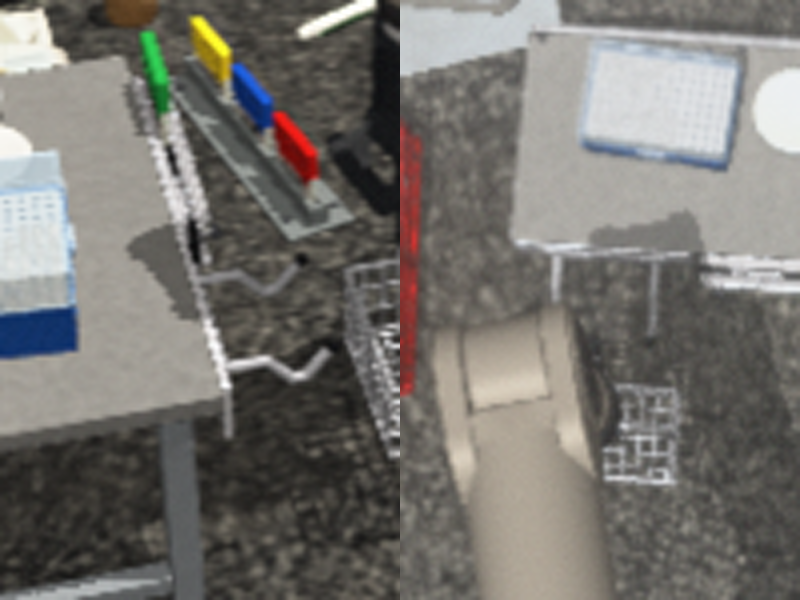

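The scene view (left half) shows the basket lifted, its rim right of the prong tips (at about scene 275,235 and 283,257). The top view shows it below the arm, held clear of the hook. I go on to hang it.

```bash
python3 - <<'E'
from h import *
H=[180,0,84.9]; x,y=.5955,.1525
robot.line_to([x,y,.218],H,velocity=.1)
print(robot.line_to([x,y,.1695],velocity=.05,f_stop=10),robot.current_tool_pos(),robot.current_contact_force())
fingers.gripper_to(.42); robot.pause(.4); print(robot.current_contact_force(),robot.current_finger_gap())
robot.line_to([x,y,.30],velocity=.12)
robot.move_to([.46,-.13,.30],[180,0,98.4]); robot.pause(.2); print(robot.current_time_s())
ims={c:save(c,c+'2.png') for c in('scene','top')}
s=np.hstack([cv2.resize(ims['scene'][170:320,200:300],None,fx=4,fy=4,interpolation=2),cv2.resize(ims['top'][110:260,180:280],None,fx=4,fy=4,interpolation=2)])
cv2.imwrite('pics/c2.png',s[:,:,::-1])
E
```

```text
False [0.5957 0.1525 0.1701] [-3.0774 -1.0402  1.1526]
[-0.2872  0.2807 -0.1394] 0.4191250175424123
12.525
```

View pics/c2.png

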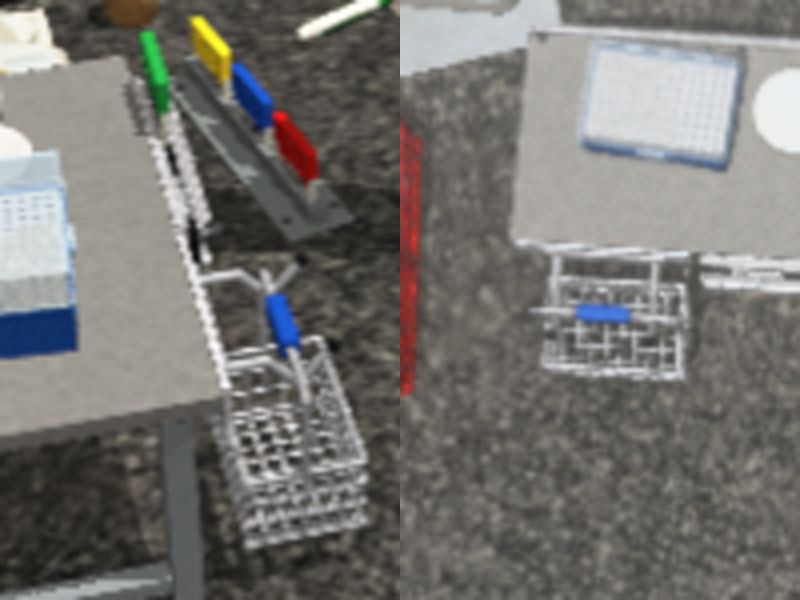

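The basket hangs centred on both prongs (sleeve at about scene 270,251 and top 331,188 counted from the crop), let go. Next I refine the shelf yaw from its long edges and take the blue holder.

```bash
cat >> h.py <<'E'
def back(cam,uv,z):
    C=vision.calibration(cam); E=C['extrinsics']; R,t=E[:3,:3],E[:3,3]
    n=cv2.undistortPoints(np.array(uv,float).reshape(-1,1,2),C['mtx'],np.array([C['k1'],0,0,0]))[:,0]
    d=np.c_[n[:,0],-n[:,1],-np.ones(len(n))]@R; o=-R.T@t
    return o+d*((z-o[2])/d[:,2])[:,None]
E
python3 - <<'E'
from h import *
g=cv2.GaussianBlur(cv2.cvtColor(cv2.imread('pics/top0.png'),6),(3,3),0).astype(float)
def edge(cols,line,sgn,z,name,h=4):  # sgn +1: bright below
    pts=[]
    for c in cols:
        r0=int(round(np.interp(c,*line))); col=np.gradient(g[:,c])[r0-h:r0+h+1]*sgn; w=np.clip(col,0,None)
        k=w.argmax(); s=slice(max(k-2,0),k+3); pts.append((c,r0-h+(w[s]*np.arange(len(w))[s]).sum()/w[s].sum()))
    P=back('top',pts,z)[:,:2]; k=np.ones(len(P),bool)
    for _ in range(4):
        a=np.polyfit(P[k,1],P[k,0],1); e=P[:,0]-np.polyval(a,P[:,1]); k=abs(e)<max(2*e[k].std(),.0008)
    print(name,'yaw',-np.degrees(np.arctan(a[0])),'rms',e[k].std(),k.sum(),'x at y=.024',np.polyval(a,.024))
edge(range(215,314),((213,317),(117,122)),1,.205,'back')
edge(range(258,304),((256,306),(181.5,184)),-1,.2,'lip front')
edge(range(210,250),((208,250),(171,174.5)),-1,.2,'front L')
o=vision.calibration('scene')['extrinsics']; print('scene cam',-o[:3,:3].T@o[:3,3])
# grasp the blue holder
O=[180,0,98.4]
fingers.gripper_to(.6)
robot.move_to([.494,-.2395,.15],O); robot.line_to([.494,-.2395,.057],velocity=.1)
fingers.gripper_to(0,45); robot.pause(.1); print('gap',robot.current_finger_gap(),robot.current_contact_force())
robot.line_to([.494,-.2395,.20],velocity=.12)
robot.move_to([.56,-.02,.33],[180,0,85]); 
robot.line_to([.6243,.024,.285],[180,0,85],velocity=.15); robot.pause(.3)
print('gap',robot.current_finger_gap(),robot.current_tool_pos(),robot.current_eef_rot(),robot.current_contact_force(),robot.current_time_s())
ims={c:save(c,c+'3.png') for c in('scene','top')}
s=np.hstack([cv2.resize(ims['scene'][150:270,200:300],None,fx=5,fy=5,interpolation=2)[:,:400],cv2.resize(ims['top'][110:230,240:320],None,fx=5,fy=5,interpolation=2)])
cv2.imwrite('pics/c3.png',s[:,:,::-1])
E
```

```text
back yaw -5.260016480080455 rms 0.00022698847401617065 89 x at y=.024 0.8219952648045944
lip front yaw -5.212279377238012 rms 0.000673087044111936 41 x at y=.024 0.6076427519525986
front L yaw -5.785774575960746 rms 0.0013407799095939226 38 x at y=.024 0.6264794873188225
scene cam [0.8551 0.9722 0.9747]
gap 0.11284133468729891 [-0.062   0.427   3.2904]
gap 0.10879935511741497 [0.6242 0.0236 0.2858] [179.9386  -0.0304  84.962 ] [0.3017 0.1567 0.2342] 18.7583
```

View pics/c3.png

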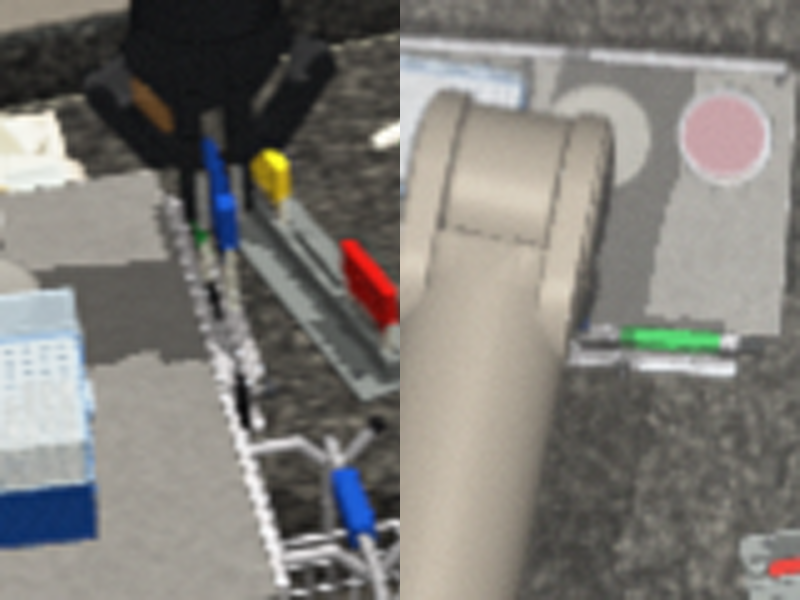

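The blue holder is held above the rail, hiding part of the green one. The top view shows the green grip at about 295,178, with the rail's two white strips at rows 176 and 183. I want a closer look at the rail cross-section, from the unobstructed first pictures.

```bash
python3 - <<'E'
from h import *
a=cv2.imread('pics/scene0.png')[175:245,220:270]; b=cv2.imread('pics/top0.png')[166:192,250:312]
A=cv2.resize(a,None,fx=8,fy=8,interpolation=2); B=cv2.resize(b,None,fx=6.4,fy=6.4,interpolation=2)
out=np.zeros((560,800,3),'uint8'); out[:,:400]=A; out[:B.shape[0],400:400+B.shape[1]]=B[:,:400]
def dr(cam,P,col):
    p=(proj(cam,P)+.5)
    for u,v in p:
        q=((u-220)*8,(v-175)*8) if cam=='scene' else (400+(u-250)*6.4,(v-166)*6.4+250)
        cv2.circle(out,(int(q[0]),int(q[1])),2,col,-1)
out[250:250+B.shape[0],400:400+B.shape[1]]=B[:,:400]
# hypothesis overlay: bay floor-centre (.6243,.024,.18), yaw -5.25
yaw=np.radians(-5.25); ex=np.array([np.cos(yaw),np.sin(yaw),0]); ey=np.array([-np.sin(yaw),np.cos(yaw),0]); c=np.array([.6243,.024,.18])
for cam in('scene','top'):
    dr(cam,[c+ey*t*.036+[0,0,.021]-.008*ex for t in(-1,0,1)],(0,0,255))
    dr(cam,[c+ey*t*.036+[0,0,.021]+.008*ex for t in(-1,0,1)],(255,0,255))
    dr(cam,[c+ey*t*.036+[0,0,.014] for t in(-1,1)],(0,255,255))
    dr(cam,[c+ey*(-.082+t*.032)+[0,0,.066]+s*.005*ex for t in(-1,1) for s in (-1,1)],(255,255,0))
cv2.imwrite('pics/c4.png',out)
E
```

```text
(no output)
```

View pics/c4.png

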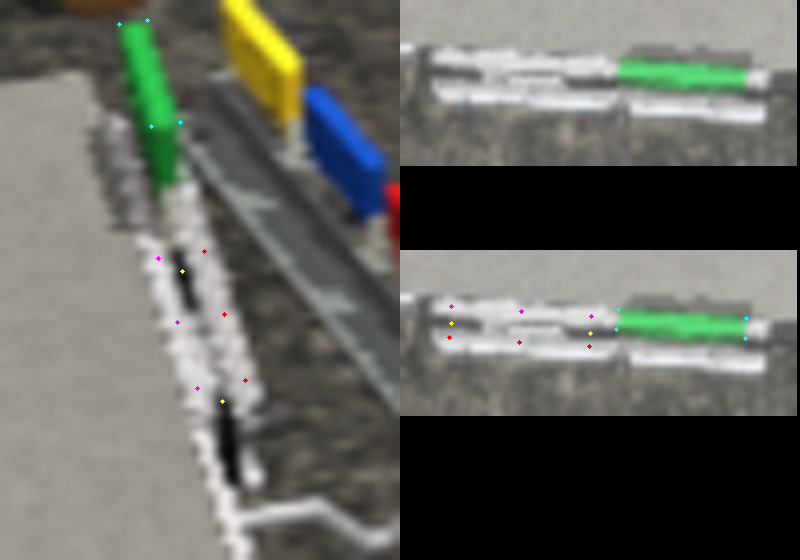

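```bash
python3 - <<'E'
from h import *
a=cv2.imread('pics/scene3.png')[165:225,215:275]; out=cv2.resize(a,None,fx=10,fy=10,interpolation=2)
yaw=np.radians(-5.04); ex=np.array([np.cos(yaw),np.sin(yaw),0]); ey=np.array([-np.sin(yaw),np.cos(yaw),0]); c=np.array([.6242,.0236,.2878])
for k,(z0,z1,t) in enumerate([(-.014,.014,.005),(-.052,-.014,.002)]):
  for s in(-1,1):
    for e in(-1,1):
      for z in(z0,z1):
        u,v=proj('scene',c+ey*e*.032+ex*s*t+[0,0,z])[0]; cv2.circle(out,(int((u+.5-215)*10),int((v+.5-165)*10)),3,[(0,0,255),(0,255,255)][k],-1)
cv2.imwrite('pics/c5.png',out)
E
```

```text
(no output)
```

View pics/c5.png

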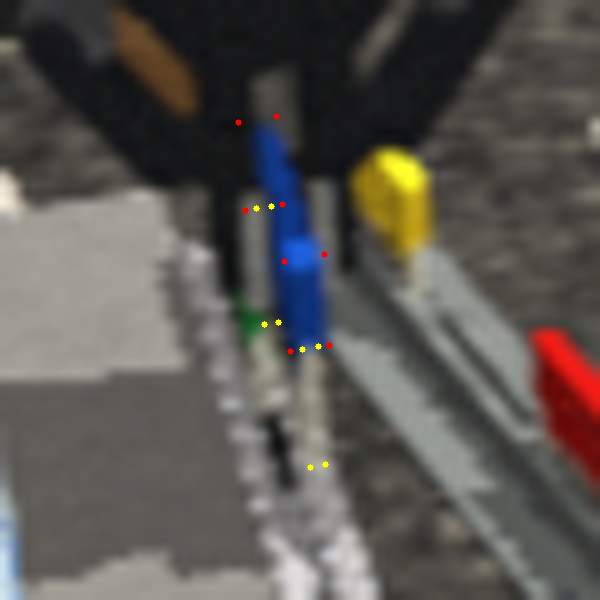

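The overlay of the expected grip box agrees with the held holder to about 0.3 px: its near end face is at rows 192–200, columns 244–247. Now I insert it.

```bash
python3 - <<'E'
from h import *
O=[180,0,84.75]; x,y=.6238,.024
robot.line_to([x,y,.262],O,velocity=.06); robot.pause(.2); print(robot.current_contact_force())
s=robot.line_to([x,y,.241],velocity=.03,f_stop=8); print(s,robot.current_tool_pos(),robot.current_contact_force())
if not s:
    s=robot.line_to([x,y,.227],velocity=.02,f_stop=16); robot.pause(.3)
    print(s,robot.current_tool_pos(),robot.current_contact_force(),robot.current_finger_gap(),robot.current_gripper_force())
print(robot.current_time_s())
E
```

```text
[ 1.468  -0.037   0.1078]
False [0.6239 0.024  0.2411] [ 0.4789 -0.2537 -0.1787]
True [0.6241 0.0238 0.2326] [-1.6746 -0.0566  6.9626] 0.1107786452699403 45.11218249797821
21.325
```

```bash
python3 - <<'E'
from h import *
x,y=.6238,.024
for z in(.2315,.2305,.2295,.2285,.2275,.2265):
    s=robot.line_to([x,y,z],velocity=.01,f_stop=20); robot.pause(.3); f=robot.current_contact_force()
    print(z,s,robot.current_tool_pos(),f,robot.current_finger_gap())
    if f[2]>18: break
ims={c:save(c,c+'4.png') for c in('scene','top')}
a=ims['scene'][165:235,215:265]
cv2.imwrite('pics/c6.png',cv2.resize(a,None,fx=8,fy=8,interpolation=2)[:,:,::-1]); print(robot.current_time_s())
E
```

```text
0.2315 False [0.6241 0.0239 0.2331] [-1.6997 -0.3515  6.9587] 0.10656102365278594
0.2305 False [0.6241 0.0239 0.2323] [-1.3966 -0.4197  7.3248] 0.10976843616376038
0.2295 False [0.6242 0.0239 0.2316] [-2.0389  0.6638  7.8935] 0.1112299659567884
0.2285 False [0.6242 0.0239 0.2315] [-3.1946  0.5542 11.9468] 0.10870757677192906
0.2275 False [0.6242 0.0239 0.2314] [-4.349   0.9456 15.0271] 0.10634079269987472
0.2265 False [0.6243 0.0238 0.2314] [-6.0719  1.7347 18.3566] 0.10956852837583173
24.725
```

View pics/c6.png

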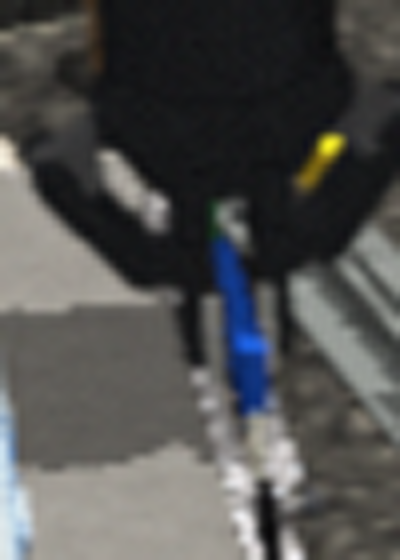

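The holder sits upright between the lip and back wall (end face at about scene 246,213). The force rose gently over the spring travel and then went stiff at TCP z = 0.2314, so it is home and pressed with about 18 N.

```bash
python3 -c "
from h import *
robot.pause(.3);print(robot.current_tool_pos(),robot.current_contact_force());print(workorder.close_job())"
```

```text
[0.6242 0.0239 0.2314] [-5.6779  1.9668 18.8777]
the job is handed in; nothing more can be done
None
```

The job is handed in: the basket hangs on both prongs of the hook and is let go, and the blue label holder is pressed home in the empty bay, still gripped and held down with about 19 N; I got no verdict back from the hand-in.

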